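# Fit the bearing spacer to a stub axle in the bench nest

## Robot

A 6-joint arm with a two-finger parallel gripper is mounted at the origin on the work surface. World frame = base frame: x ahead of the robot, y to its left, z up, the work surface at z = 0. Lengths are in mm, angles in rad, forces in N, time in s.
With the tool pointing down it reaches from about 275 to 825 mm from the base axis. Payload 5.2 kg.
Tool frame: the origin (TCP) lies at the very end of the fingers, on their centre line; the grasp point (between the pads) lies 19 mm behind it; z points along the fingers, y is the line along which they close (so a half turn about z gives the same grasp; the last joint's range is limited). The gripper opens to 93 mm and grips with 3 to 60 N. Pads are 15 mm wide; open, the fingers measure 128 mm over their backs; the gripper's body (75 mm by 188 mm) begins 65 mm behind the grasp point.
Start: joints at [1.143, 0.259, 1.535, -0, 1.348, -0.203], TCP at [122.578, 536.171, 180.053] pointing down, gripper open.
Joint ranges: [-3.14, 3.14], [-0.91, 2.08], [0.19, 2.58], [-1.22, 4.36], [0.22, 2.71], [-3.12, 3.12]. Speed limits (rad/s): [2.57, 2.57, 3.14, 3.14, 3.14, 3.14].

## Interface

Orientations are given as [roll, pitch, yaw] about the fixed x, y, z axes, in that order (R = Rz(yaw) Ry(pitch) Rx(roll)).
In Python, from bench import robot gives the robot as it stands. The module is installed in compiled form; this text tells all that it offers. Calls block until the motion is done:
- robot.move_ptp(position, orientation): joint-space move of the TCP to a pose.
- robot.move_linear(position, ori=None, speed=150, f_stop=None): straight line of the TCP; ori=None keeps the orientation; speed is the mean speed in mm/s. With f_stop (N) it stops when the force on the tool has changed by that much, and returns True; else False.
- robot.move_j(angles): joint-space move.
- robot.move_gripper(opening): opening from 0.0 (shut) to 1.0 (fully open); the grip force is fixed at half the most; returns when the fingers have stopped.
- robot.sleep(seconds).
- robot.inverse_kinematics(position, orientation): joint angles nearest the present ones, or None.
- robot.get_image(name): name is "side" or "top" or "wrist"; returns a dict with "img" (420x560x3 uint8, blue, green, red), "fovy" (degrees; the focal length in pixels is half the picture's height over the tangent of half this angle, whatever the lens; pixels are square), "cx", "cy" (the principal point, pixels), "eye" and "orientation" of the camera in the world. Camera axes: x right, y down, z forward; pixel columns grow to the right and rows downward; lengths in mm; the calibration is good to about 2 mm. A picture is of the moment at which its call begins. There is no depth.
A pose or a line that the arm cannot do raises robot.MotionError and nothing moves.
- robot.hand_in(): hands the job in; it is judged then, once.
Readings, each from a call of its own:
- robot.current_t(): time.
- robot.current_qpos(): joint angles.
- robot.current_joint_vel(): joint speeds.
- robot.current_joint_efforts(): joint torques, N m.
- robot.current_tcp_pos(): TCP position.
- robot.current_eef_rot(): TCP orientation.
- robot.current_contact_force(): force on the tool from outside, world axes, zero at the start.
- robot.current_ft_torque(): the same for the moment, N m.
- robot.current_gripper_width(): opening from 0.0 (shut) to 1.0 (fully open).
- robot.current_finger_force(): force on a finger pad.
Only numpy, scipy, OpenCV 4.12 (cv2) and the standard library are available. Lean on these libraries where they do the work, as an engineer would, in place of code of your own. Each camera call takes 0.05 s, during which the arm holds its last target. There are 200 camera calls.

## Task

Without lifting it off the bench, slide the stub axle squarely into the blue nest until its foot is against the back stop. Then put the brass spacer over the upright shaft and push the spacer down so that it drives the stiff black rubber seal fully home on the axle's foot. Leave the red hub ring and the socket where they are, and do not push the seal with anything but the spacer.

Things in the scene. Friction and masses are not known exactly. Their poses are not given: they have to be found in the camera images.
- fixture: Blue U-shaped nest fixed on the bench, without a floor. Origin: at bench level, where the axle's shaft axis stands when home. +x: direction of sliding in; the mouth is open to -x. Side walls: inner faces at y = +-41.5 mm, x = -31 to 40 mm, 20 mm high, 16 mm thick; flared lips from x = -57 mm, y = +-56 mm inside, +-66 outside. Back stop: face at x = 40.5 mm, 18 mm thick, 26 mm high.
- axle: Loose stub axle, 0.8 kg: dark foot 12 mm thick, x = -60 to +40 mm, y = +-40 mm; bright upright shaft, 28 mm diameter, top 66 mm above the foot's underside (last 5 mm taper to 20 mm). Origin: on the shaft axis at the foot's underside, z up. The +x edge meets the back stop; the -x edge is 2 mm proud of the lips when home. Starts outside the mouth, roughly facing it.
- shaft_top (a point): Centre of the top of the axle's shaft, 66 mm above the underside of its foot; z along the shaft.
- seal (a joint): Black rubber seal, a disc of 46 mm diameter and 8 mm thick with an orange inner lip, that slides stiffly (about 8 N) down the shaft; value in m of its travel: 0 = underside 24 mm above the underside of the axle's foot (top 32 mm), 0.012 = fully home on the foot (top 20 mm). It stays where it is pushed to.
- spacer: Loose brass spacer ring, about 0.3 kg: outside diameter 56 mm, bore 30.4 mm, 24 mm high, lying flat on the bench. Origin: centre of its underside, z along its axis. When fully home its top is 44 mm and its underside 20 mm above the underside of the axle's foot; the shaft then stands 22 mm out of it.
- hub_ring: Bystander: thin red plastic hub ring lying flat, 66 mm outside, 52 mm inside, 12 mm high. Origin: centre of its underside.
- socket: Bystander: dark steel wrench socket standing upright with a blue band, 32 mm diameter, 44 mm high. Origin: centre of its underside.
Not all that is in view belongs to the job. What is shaped like the axle but turquoise is not meant. Leave any purple look-alike of the fixture alone.

How it is judged:
By the outcome, as a careful person would: the job done as asked, in the order asked, and still so for the second after the job is handed in, with the robot touching nothing.
It also fails if it takes over 69 s, if anything falls off the work surface, if the arm or the gripper's body presses on something with over 40 N, if the wrist force passes 120 N, or if a joint passes its speed limit or range.

## Working session

There is one attempt and no reset: what is moved stays moved. The work goes in short steps, each a Python script; the robot and the scene stay as the last script left them, time stands still between calls to the robot, and variables do not carry over. Pictures are saved under pics/ and viewed, at most 10 in all, crops included, and the job is handed in when it is done.

```bash
mkdir -p pics
cat > h.py <<'E'
import numpy as np, cv2
from scipy.spatial.transform import Rotation as R
from bench import robot
def cam(name):
    d=robot.get_image(name); d['f']=d['img'].shape[0]/2/np.tan(np.radians(d['fovy'])/2)
    o=np.array(d['orientation'],float)
    d['R']=R.from_euler('xyz',o).as_matrix() if o.size==3 else o.reshape(3,3)
    return d
def ray(d,px,z):
    px=np.atleast_2d(np.array(px,float))
    v=np.c_[(px[:,0]-d['cx'])/d['f'],(px[:,1]-d['cy'])/d['f'],np.ones(len(px))]@d['R'].T
    e=np.array(d['eye'],float); return e+v*((z-e[2])/v[:,2])[:,None]
def proj(d,p):
    q=(np.atleast_2d(p)-np.array(d['eye']))@d['R']; return q[:,:2]/q[:,2:]*d['f']+[d['cx'],d['cy']]
E
python3 - <<'E'
from h import *
for n in ['top','side']:
    d=cam(n); cv2.imwrite(f'pics/{n}0.png',d['img']); print(n,d['fovy'],d['cx'],d['cy'],d['eye'],d['orientation'])
print(robot.current_t(),robot.current_tcp_pos(),robot.current_eef_rot())
E
```

```text
top 48.68620008997208 274.43794070438423 205.40732702052233 [ 413.42177603   51.07599933 1021.59030822] [-3.01446521e+00 -9.95873282e-04 -1.57611266e+00]
side 48.37479583026038 285.25295915734597 213.36320109368972 [271.00470385 657.35369343 793.04779509] [-2.37666851e+00  1.91757850e-03 -2.74654635e+00]
0.1 [122.34583658 535.67723366 179.34386863] [-3.14005460e+00 -2.95791797e-04  2.91683053e+00]
```

View pics/top0.png

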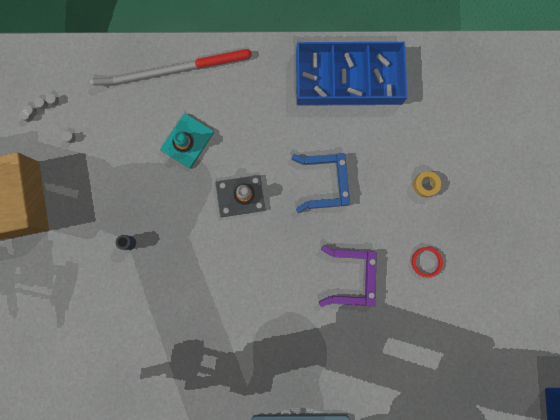

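View pics/side0.png

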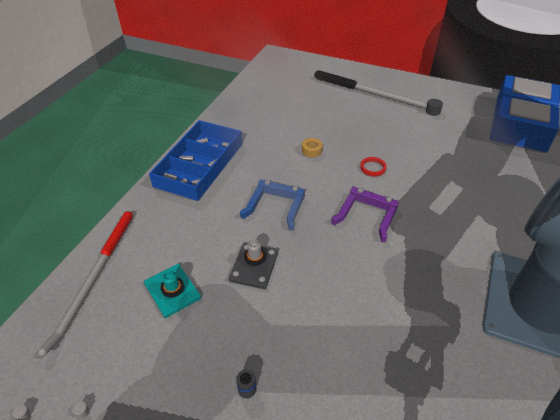

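Top view candidates are below.

| Thing | Pixel | Decision |
|---|---|---|
| Dark-footed axle | (242,196) | wanted |
| Turquoise look-alike | (187,140) | not meant |
| Blue nest, mouth to the left | (325,182) | wanted |
| Purple look-alike | (350,277) | leave alone |
| Blue parts bin | (350,73) | not meant |
| Brass spacer | (428,184) | wanted |
| Red hub ring | (428,262) | leave alone |
| Socket | (125,242) | leave alone |

The side view agrees: axle (254,262), nest (275,200), spacer (312,147). Next I'll take close wrist views.

Run:
```python
from h import *
d=cam('top')
for n,p,z in [('axle',(242,196),12),('shafttop',(244,189),66),('nest',(325,182),20),('spacer',(428,184),24),('hub',(428,262),12),('socket',(125,242),44),('turq',(187,140),12)]: print(n,ray(d,p,z)[0].round(1))
p=ray(d,(285,190),12)[0]
robot.move_ptp([p[0]-60,p[1],330],[np.pi,0,np.pi/2])
w=cam('wrist'); cv2.imwrite('pics/w0.png',w['img']); print(w['fovy'],w['eye'],w['orientation'],proj(w,p),robot.current_t(),robot.current_qpos())
```

```text
axle [563.7 120.6  12. ]
shafttop [570.4 112.7  66. ]
nest [592.5 -61.6  20. ]
spacer [ 586.2 -285.6   24. ]
hub [ 417.5 -281.6   12. ]
socket [462.5 363.9  44. ]
turq [690.7 243.8  12. ]
61.68218275998797 [515.5789245   92.49737716 534.29606207] [2.89582399e+00 1.83781580e-04 1.59806646e-03] [[319.88482958 168.37768475]] 2.5583 [-1.64283196e-01  1.41457013e-01  1.32490737e+00  2.26781477e-04
  1.67560407e+00 -1.65708948e-01]
```

View pics/w0.png

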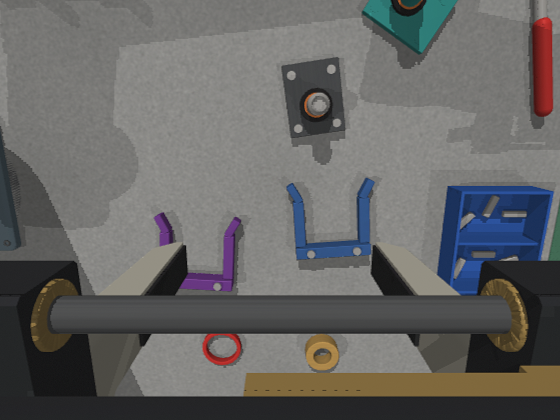

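The wrist view shows the axle's dark foot, with corners near (281,66), (338,58), (345,130) and (292,138). The shaft sits toward the nest end, so the axle faces the mouth. The nest is at (333,220), mouth up. I'll take a closer picture and crop it for a check.

Run:
```python
from h import *
p=robot.current_tcp_pos()
robot.move_ptp([590,p[1]+5,210],[np.pi,0,np.pi/2])
w=cam('wrist'); import pickle; pickle.dump(w,open('w1.pkl','wb')); cv2.imwrite('w1raw.png',w['img'])
print(w['eye'],proj(w,[[564,120,12],[592,-61,20]]),robot.current_t())
im=w['img'][0:300,170:390]; cv2.imwrite('pics/w1.png',cv2.resize(im,None,fx=2,fy=2,interpolation=cv2.INTER_CUBIC))
```

```text
[589.17442831  97.9144258  415.07972499] [[255.96172054 101.20892339]
 [281.13159373 258.60089406]] 3.225
```

View pics/w1.png

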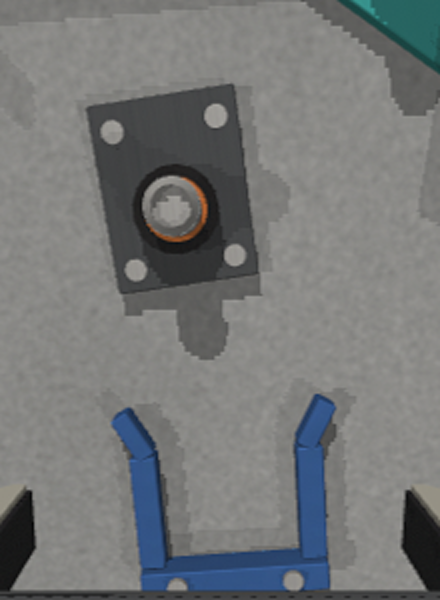

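The close crop confirms the choice: the dark-footed axle with bright shaft and orange-lipped seal (crop (175,205)), its short front edge facing the blue nest. The nest walls are at crop (150,510) and (312,500), the back stop at (235,570).

Run:
```python
from h import *
import pickle
w=pickle.load(open('w1.pkl','rb')); im=w['img']; g=im.max(2)
roi=np.zeros_like(g); roi[30:160,200:310]=1
for t in (70,80,90):
    m=((g<t)&(roi>0)).astype(np.uint8); m=cv2.morphologyEx(m,cv2.MORPH_CLOSE,np.ones((9,9)))
    m=cv2.morphologyEx(m,cv2.MORPH_OPEN,np.ones((25,25)))
    c=max(cv2.findContours(m,0,1)[0],key=cv2.contourArea)
    b=cv2.boxPoints(cv2.minAreaRect(c)); q=ray(w,b,12)[:,:2]
    e=np.roll(q,-1,0)-q; print(t,b.round(1).tolist(),'\n',q.round(1).tolist(),q.mean(0).round(1),np.linalg.norm(e,axis=1).round(1),np.degrees(np.arctan2(e[:,1],e[:,0])).round(2))
# nest outer wall edges at z=20
h=cv2.cvtColor(im,cv2.COLOR_BGR2HSV); bm=(h[...,0]>100)&(h[...,0]<118)&(h[...,1]>130); 
L=[];Rr=[]
for r in range(234,276):
    c=np.flatnonzero(bm[r,215:345])+215; 
    L.append((c[0]-.0,r)); Rr.append((c[-1]+1.,r))
f=[]
for P in (L,Rr):
    q=ray(w,P,20)[:,:2]; k=np.polyfit(q[:,1],q[:,0],1); f.append(k); print('wall slope',k, 'res',np.std(np.polyval(k,q[:,1])-q[:,0]))
s=(f[0][0]+f[1][0])/2; y0=-60; xl,xr=[np.polyval(k,y0) for k in f]; print('width',(xr-xl)*np.cos(np.arctan(s)),'mid x at y=-60',(xl+xr)/2,'slope',s, np.degrees(np.arctan(s)))
print('tips/edges',ray(w,[(226,209),(336.5,200)],20).round(1), ray(w,[(242,286),(332,276)],26).round(1))
# shaft top: bright disc centre at z 66 / seal
print('shaft',ray(w,[(170+173/2,209/2)],66).round(1),ray(w,[(170+175/2,208/2)],32).round(1))
```

```text
Traceback (most recent call last):
ValueError: max() iterable argument is empty
```

```bash
cat > m.py <<'E'
from h import *
import pickle
w=pickle.load(open('w1.pkl','rb')); im=w['img']; g=im.max(2)
print(g[60,250],g[130,280],g[165,272],g[100,290],g[90,305],g[20,250])
roi=np.zeros_like(g); roi[30:160,200:310]=1
for t in (76,84,92):
    m=((g<t)&(roi>0)).astype(np.uint8); m=cv2.morphologyEx(m,cv2.MORPH_OPEN,np.ones((5,5)))
    c=max(cv2.findContours(m,0,1)[0],key=cv2.contourArea,default=None)
    if c is None: continue
    b=cv2.boxPoints(cv2.minAreaRect(c)); q=ray(w,b,12)[:,:2]
    e=np.roll(q,-1,0)-q; print(t,b.round(1).tolist(),'\n',q.round(1).tolist(),q.mean(0).round(1),np.linalg.norm(e,axis=1).round(1),np.degrees(np.arctan2(e[:,1],e[:,0])).round(2))
h=cv2.cvtColor(im,cv2.COLOR_BGR2HSV); bm=(h[...,0]>100)&(h[...,0]<118)&(h[...,1]>130); 
L=[];Rr=[]
for r in range(234,276):
    c=np.flatnonzero(bm[r,215:345])+215
    if len(c): L.append((c[0],r)); Rr.append((c[-1]+1.,r))
f=[]
for P in (L,Rr):
    q=ray(w,P,20)[:,:2]; k=np.polyfit(q[:,1],q[:,0],1); f.append(k); print('wall slope',k, 'res',np.std(np.polyval(k,q[:,1])-q[:,0]))
s=(f[0][0]+f[1][0])/2; y0=-60; xl,xr=[np.polyval(k,y0) for k in f]; print('width',(xr-xl)*np.cos(np.arctan(s)),'mid x at y=-60',(xl+xr)/2,'slope',s, np.degrees(np.arctan(s)))
print('tips/edges',ray(w,[(226,209),(336.5,200)],20).round(1), ray(w,[(242,286),(332,276)],26).round(1))
print('shaft',ray(w,[(170+173/2,209/2)],66).round(1),ray(w,[(170+175/2,208/2)],32).round(1))
E
python3 m.py
```

```text
73 51 98 65 122 140
76 [[213.39999389648438, 53.099998474121094], [286.5, 41.599998474121094], [301.3999938964844, 136.10000610351562], [228.3000030517578, 147.6999969482422]] 
 [[519.5, 168.8], [597.1, 180.1], [614.4, 82.5], [532.0, 69.7]] [565.7 125.3] [78.4 99.1 83.4 99.9] [   8.33  -79.92 -171.13   97.18]
84 [[213.10000610351562, 53.0], [286.3999938964844, 41.5], [301.3999938964844, 136.3000030517578], [228.0, 147.89999389648438]] 
 [[519.2, 168.9], [597.0, 180.3], [614.5, 82.4], [531.7, 69.5]] [565.6 125.3] [ 78.7  99.5  83.8 100.2] [   8.33  -79.92 -171.13   97.17]
92 [[212.89999389648438, 52.900001525878906], [286.3999938964844, 41.29999923706055], [301.3999938964844, 136.39999389648438], [227.89999389648438, 148.0]] 
 [[519.0, 169.0], [597.0, 180.4], [614.5, 82.3], [531.5, 69.4]] [565.5 125.3] [ 78.9  99.7  84.  100.4] [   8.33  -79.92 -171.13   97.16]
wall slope [-7.37567389e-02  5.36201282e+02] res 0.3315351694986691
wall slope [-7.16846716e-02  6.49426802e+02] res 0.29876019500796186
width 112.80332018695354 mid x at y=-60 597.1772844264351 slope -0.07272070525861986 -4.159267985112057
tips/edges [[5.281e+02 2.000e-01 2.000e+01]
 [6.555e+02 1.100e+01 2.000e+01]] [[544.9 -93.9  26. ]
 [652.9 -80.8  26. ]]
shaft [[567.8 114.   66. ]] [[566.8 116.1  32. ]]
```

```bash
cat >> h.py <<'E'
def T(th): return np.array([[np.cos(th),-np.sin(th)],[np.sin(th),np.cos(th)]])
E
python3 - <<'E'
from h import *
r=np.radians
for y in (-81.4,98.6): 
    th=r(-81.4); o=np.array([567.1,115.4])+T(th)@[-53,0]
    print(y,o,robot.inverse_kinematics([*o,4],[np.pi,0,r(y)]))
for y in (-85.7,94.3):
    for x in (-105-53,-17-53,-72,):
        o=np.array([596.3,-50])+T(r(-85.7))@[x,0]; print(y,o,robot.inverse_kinematics([*o,4],[np.pi,0,r(y)]))
E
```

```text
-81.4 [559.1746268 167.8040882] [ 1.00595731e-01  4.87749613e-01  1.66480523e+00 -4.44089210e-16
  9.89037808e-01  3.09209007e+00]
98.6 [559.1746268 167.8040882] [ 1.00595731e-01  4.87749613e-01  1.66480523e+00 -4.44089210e-16
  9.89037808e-01 -4.95025845e-02]
-85.7 [584.45336116 107.5552511 ] [-5.55463457e-03  5.03152696e-01  1.63734107e+00 -4.44089210e-16
  1.00109889e+00  3.06098886e+00]
-85.7 [591.05148912  19.80295935] [-1.54979102e-01  4.98898382e-01  1.64494829e+00 -4.44089210e-16
  9.97745985e-01  2.91156439e+00]
-85.7 [590.90153167  21.79732961] [-1.51625371e-01  4.98780873e-01  1.64515817e+00 -4.44089210e-16
  9.97653606e-01  2.91491812e+00]
94.3 [584.45336116 107.5552511 ] [-5.55463457e-03  5.03152696e-01  1.63734107e+00 -4.44089210e-16
  1.00109889e+00 -8.06037924e-02]
94.3 [591.05148912  19.80295935] [-1.54979102e-01  4.98898382e-01  1.64494829e+00 -4.44089210e-16
  9.97745985e-01 -2.30028260e-01]
94.3 [590.90153167  21.79732961] [-1.51625371e-01  4.98780873e-01  1.64515817e+00 -4.44089210e-16
  9.97653606e-01 -2.26674529e-01]
```

Run:
```python
from h import *
r=np.radians
o=np.array([567.1,115.4])+T(r(-81.4))@[-53,0]; ori=[np.pi,0,r(-81.4)]
robot.move_gripper(1.0)
robot.move_ptp([*o,110],ori)
print('stop',robot.move_linear([*o,4],speed=80,f_stop=10),robot.current_tcp_pos())
robot.move_gripper(0.0); print(robot.current_gripper_width()*93,robot.current_finger_force(),robot.current_contact_force())
o=np.array([596.3,-50])+T(r(-85.7))@[-108-53,0]
print(robot.move_linear([*o,4],[np.pi,0,r(-85.7)],speed=50,f_stop=40),robot.current_tcp_pos(),robot.current_eef_rot(),robot.current_contact_force())
w=cam('wrist'); import pickle; pickle.dump(w,open('w2.pkl','wb')); cv2.imwrite('pics/w2.png',w['img']); print(w['eye'],w['orientation'],robot.current_t())
```

```text
stop False [559.67354645 167.89235069   4.60738875]
0.6942776733709994 0.0 [0.32616072 0.29946686 0.21338025]
False [584.32223252 110.36033094   3.97475749] [-3.14139518e+00 -5.83846422e-04 -1.49526527e+00] [0.0067477  0.83821645 0.1118103 ]
[588.52869516  42.44934389 208.48414629] [ 2.89697158e+00  2.88970333e-04 -3.06589756e+00] 10.5333
```

View pics/w2.png

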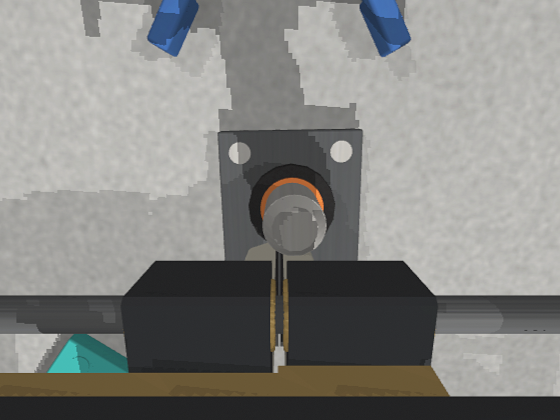

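The gripper is fully shut (width 0), so it missed the foot. In the picture the shut fingers sit behind the foot. The foot's front corners are (219,131) and (362,128), and the lip tips are near (165,50) and (393,50). I'll measure where the axle stands now.

Run:
```python
from h import *
import pickle
w=pickle.load(open('w2.pkl','rb')); 
for n,P,z in [('front12',[(219,131),(362,128)],12),('left/right edge 12',[(223,255),(358,250)],12),('screws',[(239,152.5),(341,151.5)],12),('shafttop',[(298,229)],66),('lip tips20',[(178,56),(382,57),(147,37),(411,45)],20)]: print(n,ray(w,P,z).round(1).tolist())
robot.move_linear([*robot.current_tcp_pos()[:2],100],speed=150)
d=cam('top'); cv2.imwrite('pics/t3.png',cv2.resize(d['img'][120:240,180:370],None,fx=4,fy=4,interpolation=cv2.INTER_CUBIC))
```

```text
front12 [[620.8, 49.4, 12.0], [543.3, 41.9, 12.0]]
left/right edge 12 [[615.9, 121.1, 12.0], [536.3, 111.9, 12.0]]
screws [[609.4, 60.1, 12.0], [553.2, 55.3, 12.0]]
shafttop [[577.2, 85.4, 66.0]]
lip tips20 [[641.1, 14.2, 20.0], [539.8, 7.0, 20.0], [656.4, 6.6, 20.0], [526.3, 0.4, 20.0]]
```

View pics/t3.png

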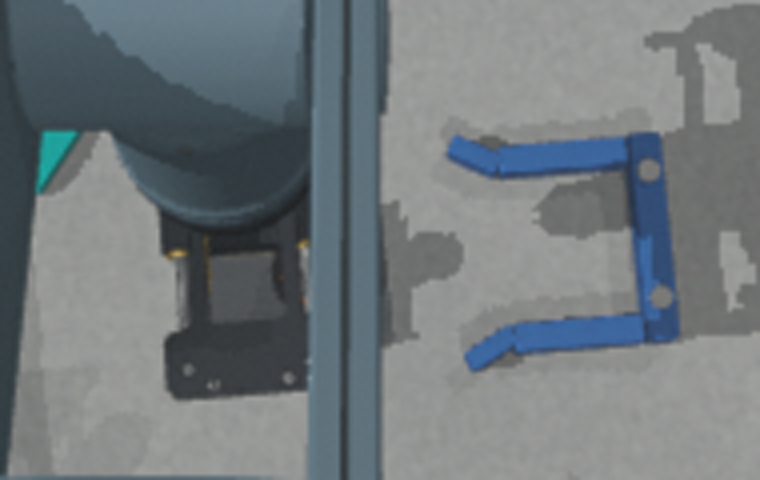

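The top crop shows the nest unmoved (lip tips at crop (455,150) and (475,362)), but the arm hides the axle. I'll move aside and take a combined look.

Run:
```python
from h import *
import pickle
p=robot.current_tcp_pos(); print(p,robot.current_gripper_width())
robot.move_gripper(1.0); print(robot.current_gripper_width())
robot.move_ptp([585,p[1]+45,210],[np.pi,0,np.radians(-85.7)])
w=cam('wrist'); s=cam('side'); d=cam('top'); pickle.dump((w,s,d),open('w3.pkl','wb'))
A=cv2.resize(w['img'],(448,336))
B=cv2.resize(s['img'][170:300,190:330],None,fx=2.4,fy=2.4); B=B[:336]; B=cv2.copyMakeBorder(B,0,336-B.shape[0],0,0,0)
cv2.imwrite('pics/c4.png',np.hstack([A,B])); print(w['eye'],robot.current_t())
```

```text
[583.34200047 110.25835451  98.69658491] 0.004940076822539881
0.9985045848655474Traceback (most recent call last):
  File "<stdin>", line 5, in <module>
bench.MotionError: the arm cannot take that pose within its joint ranges
```

Run:
```python
from h import *
import pickle
robot.move_ptp([590,25,210],[np.pi,0,np.pi/2])
w=cam('wrist'); s=cam('side'); pickle.dump((w,s),open('w3.pkl','wb'))
A=cv2.resize(w['img'],(448,336))
B=cv2.resize(s['img'][170:300,190:330],None,fx=2.4,fy=2.4); B=cv2.copyMakeBorder(B,0,336-B.shape[0],0,0,0)
cv2.imwrite('pics/c4.png',np.hstack([A,B])); print(w['eye'],robot.current_t())
```

```text
[589.21946486  90.83539507 414.33328271] 15.6583
```

View pics/c4.png

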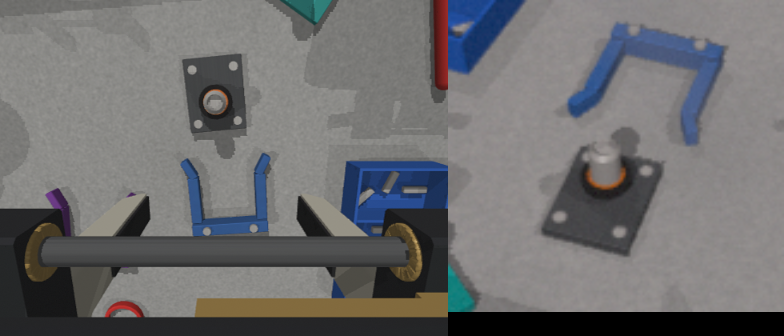

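The axle stands flat and nearly square outside the mouth, with its foot at composite (215,93) and the nest at (228,195). The low grip passed over the foot and nudged the axle by its upper part. I'll grip the bright shaft above the seal instead, closing along the slide direction so the walls can centre the foot. First I'll re-measure.

Run:
```python
from h import *
import pickle
w,s=pickle.load(open('w3.pkl','rb')); im=w['img']; g=im.max(2)
roi=np.zeros_like(g); roi[55:175,215:315]=1
m=((g<84)&(roi>0)).astype(np.uint8); m=cv2.morphologyEx(m,cv2.MORPH_OPEN,np.ones((5,5)))
c=max(cv2.findContours(m,0,1)[0],key=cv2.contourArea)
wc=ray(w,c[:,0,:]+0.0,12)[:,:2].astype(np.float32)   # contour in world, then the rectangle
(cx,cy),sz,a=cv2.minAreaRect(wc); print('foot',cx,cy,sz,a)
h=cv2.cvtColor(im,cv2.COLOR_BGR2HSV); bm=(h[...,0]>100)&(h[...,0]<118)&(h[...,1]>130)
f=[]
rows=range(225,268)
for k in (0,-1):
    P=[]
    for r in rows:
        q=np.flatnonzero(bm[r,215:345])+215
        if len(q): P.append((q[k]+(k<0),r))
    q=ray(w,P,20)[:,:2]; f.append(np.polyfit(q[:,1],q[:,0],1)); print(f[-1],np.std(np.polyval(f[-1],q[:,1])-q[:,0]))
print('mid at -50',sum(np.polyval(k,-50) for k in f)/2,'heading',-90-np.degrees(np.arctan((f[0][0]+f[1][0])/2)))
# shaft: bright round top; seal's orange
b=(g>150)&(h[...,1]<40); r2=np.zeros_like(g); r2[100:150,245:295]=1; ys,xs=np.nonzero(b&(r2>0)); print('bright',xs.mean(),ys.mean(),len(xs),ray(w,(xs.mean(),ys.mean()),66))
st=ray(s,(190+455/2.4*0+ (602-448)/2.4,170+147/2.4),66); print('side shaft top',st)
cv2.imwrite('shaft.png',im[100:150,245:295])
```

```text
foot 578.2363891601562 94.97773742675781 (79.62615203857422, 99.73233032226562) 5.4409966468811035
[-7.54884149e-02  5.36091622e+02] 0.35151018824247776
[-7.46964472e-02  6.49207284e+02] 0.35081930648441023
mid at -50 596.404074453149 heading -85.70558042092037
bright 267.9908256880734 126.0 109 [[578.70929214  87.14045873  66.        ]]
side shaft top [[580.7362453   86.12440534  66.        ]]
```

Run:
```python
from h import *
import pickle
r=np.radians; N=np.array([596.4,-50]); D=T(r(-85.7))
def pos(x,y=0): return N+D@[x,y]
robot.move_gripper(1.0)
robot.move_ptp([579.2,85,120],[np.pi,0,r(5.4)])
print(robot.move_linear([579.2,85,36],speed=100,f_stop=8))
robot.move_gripper(0.0); print('w',robot.current_gripper_width()*93,robot.current_tcp_pos(),robot.current_contact_force())
z=36
print(robot.move_linear([*pos(-108),z],[np.pi,0,r(4.3)],speed=40,f_stop=25),robot.current_contact_force())
print(robot.move_linear([*pos(-10),z],speed=45,f_stop=25),robot.current_tcp_pos(),robot.current_contact_force())
w=cam('top'); cv2.imwrite('pics/t5.png',cv2.resize(w['img'][120:240,220:370],None,fx=4,fy=4)); print(robot.current_t())
```

```text
False
w 0.40868032033656704 [579.21672362  85.02029569  36.01361152] [-0.00145576 -0.04357987 -0.01524007]
False [ 1.16232917  0.41328283 -0.01186128]
False [595.65398936 -39.83887447  35.99872971] [-0.10648045  0.18386586  0.49909505]
22.9667
```

Run:
```python
from h import *
import pickle
w=cam('wrist'); s=cam('side'); pickle.dump((w,s),open('w4.pkl','wb'))
p=robot.current_tcp_pos(); print(p, robot.current_gripper_width(), robot.current_finger_force(), proj(w,[p,[p[0],p[1],66]]))
A=cv2.resize(w['img'],(448,336))
B=cv2.resize(s['img'][150:300,190:336],None,fx=2.24,fy=2.24)
cv2.imwrite('pics/c5.png',np.hstack([A,B]))
```

```text
[595.64801668 -39.90912837  36.00869016] 0.003722039279993031 0.0 [[276.89193812 234.07449491]
 [276.60379895 251.6348569 ]]
```

View pics/c5.png

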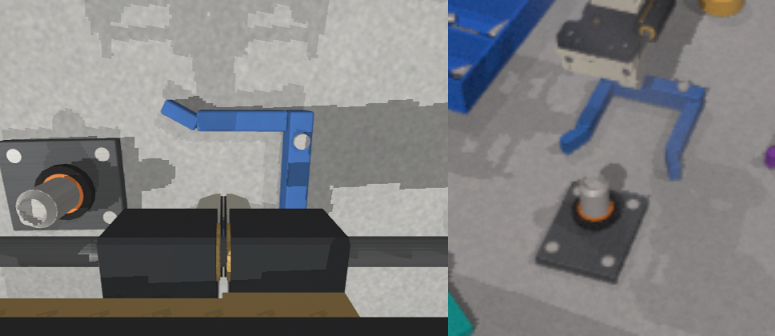

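Run:
```python
from h import *
import pickle
w,s=pickle.load(open('w4.pkl','rb')); p=robot.current_tcp_pos()
for z in (0,20,36,50,66,80,100): print(z,proj(s,[p[0],p[1],z]).round(0),proj(w,[p[0],p[1],z]).round(0))
print(robot.current_qpos(), robot.current_eef_rot())
A=cv2.resize(s['img'][130:260,200:340],None,fx=2.8,fy=2.8,interpolation=cv2.INTER_CUBIC);B=cv2.resize(w['img'][200:330,200:340],None,fx=2.8,fy=2.8,interpolation=cv2.INTER_CUBIC)
cv2.imwrite('pics/c6.png',np.hstack([A,B]))
```

```text
0 [[273. 211.]] [[277. 218.]]
20 [[272. 205.]] [[277. 227.]]
36 [[272. 200.]] [[277. 234.]]
50 [[272. 196.]] [[277. 242.]]
66 [[272. 191.]] [[277. 252.]]
80 [[272. 186.]] [[276. 262.]]
100 [[272. 180.]] [[276. 280.]]
[-2.53590009e-01  4.69152177e-01  1.60128356e+00  1.08846389e-05
  1.07116089e+00  1.24193922e+00] [-3.14158233e+00  6.79349175e-07  7.52618787e-02]
```

View pics/c6.png

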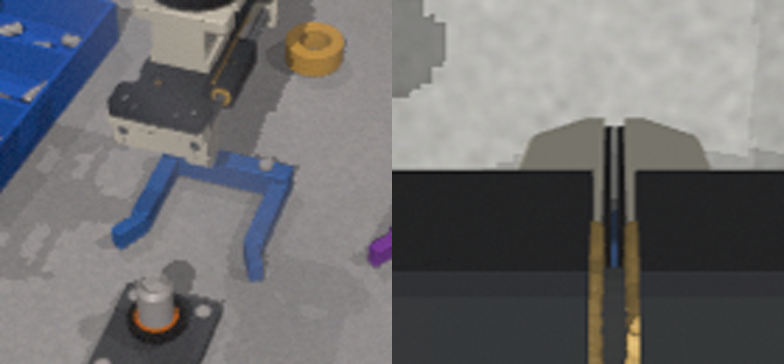

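The composite shows the fingers' real ends at about z = 70, where the TCP reads 36. In the side view the lowest point is at (275,189), and in the wrist view the tips are at row 242. The fingers therefore end some 35 mm short of the reported TCP, which explains both empty grips. A light touch on the bare bench will measure it.

Run:
```python
from h import *
r=np.radians
p=robot.current_tcp_pos()
robot.move_linear([p[0],p[1],70],speed=200)
robot.move_ptp([485,85,20],[np.pi,0,r(5.4)])
print(robot.move_linear([485,85,-50],speed=35,f_stop=5),robot.current_tcp_pos(),robot.current_contact_force(),robot.current_t())
```

```text
True [484.82102747  84.99065187 -38.33025846] [-0.20255333  0.1285077   5.43084097] 25.6
```

The tips meet the bench at reading z = −38.3, so z offset = −38.3 mm. I'll repeat the shaft grip with that correction.

```bash
cat >> h.py <<'E'
OFF=-38.3
r=np.radians; N=np.array([596.4,-50]); D=T(r(-85.7))
def pos(x,y=0): return N+D@[x,y]
E
python3 - <<'E'
from h import *
robot.move_linear([485,85,70],speed=250)
robot.move_gripper(1.0)
robot.move_ptp([579.2,85,45],[np.pi,0,r(5.4)])
z=36+OFF
print(robot.move_linear([579.2,85,z],speed=80,f_stop=6),robot.current_t())
robot.move_gripper(0.0); print('w',robot.current_gripper_width()*93,robot.current_tcp_pos(),robot.current_contact_force(),robot.current_finger_force())
if 20<robot.current_gripper_width()*93<35:
    print(robot.move_linear([*pos(-108),z],[np.pi,0,r(4.3)],speed=40,f_stop=25),robot.current_contact_force())
    print(robot.move_linear([*pos(-12),z],speed=50,f_stop=25),robot.current_tcp_pos(),robot.current_contact_force(),robot.current_t())
E
```

```text
False 28.875
w 27.239069355568578 [579.09590657  85.39402689  -2.3543334 ] [-0.42586932  1.75136905  0.05198524] 29.999999734573066
False [ 1.17827836 -3.28389662 -1.14901094]
False [595.48157081 -38.0132108   -2.33433266] [-0.65626515  1.0712393  -0.81544069] 32.8417
```

Run:
```python
from h import *
z=36+OFF
s=robot.move_linear([*pos(10),z],speed=25,f_stop=22); p=robot.current_tcp_pos(); f=robot.current_contact_force()
print(s,p,D.T@(p[:2]-N),f)
robot.move_gripper(0.75); robot.move_linear([*p[:2],60],speed=250)
robot.move_ptp([590,-40+65,172],[np.pi,0,np.pi/2])
w=cam('wrist'); t=cam('top'); import pickle; pickle.dump((w,t),open('w5.pkl','wb'))
A=cv2.resize(w['img'][100:320,200:370],None,fx=2.5,fy=2.5)
B=cv2.resize(t['img'][140:225,280:365],None,fx=2.75,fy=2.75); B=cv2.copyMakeBorder(B,0,A.shape[0]-B.shape[0],0,0,0)
cv2.imwrite('pics/c7.png',np.hstack([A,B])); print(w['eye'],robot.current_t())
```

```text
True [596.29104601 -49.98399591  -2.21783138] [-0.02412827 -0.10744733] [0.12649035 2.50982459 1.83377181]
[589.12222997  90.65886711 375.19040302] 36.0833
```

View pics/c7.png

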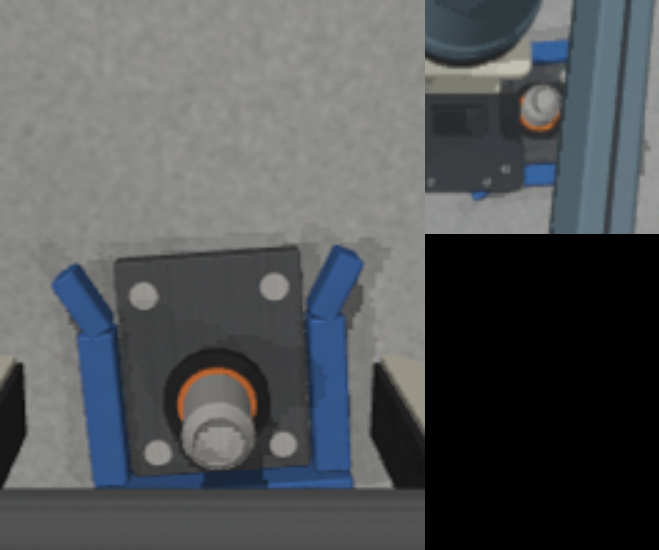

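The axle is in the nest: foot corners at composite (115,260), (298,247), (310,465) and (130,475), parallel between the walls, rear edge just proud of the lips. Now the numeric check of its seating, and the spacer's place from the first top and side pictures.

Run:
```python
from h import *
import pickle
w,t=pickle.load(open('w5.pkl','rb')); g=w['img'].max(2); h=cv2.cvtColor(w['img'],cv2.COLOR_BGR2HSV)
m=((g<84)&(h[...,1]<60)).astype(np.uint8); roi=np.zeros_like(m); roi[190:292,240:328]=1; m=cv2.morphologyEx(m&roi,cv2.MORPH_OPEN,np.ones((5,5)))
c=max(cv2.findContours(m,0,1)[0],key=cv2.contourArea)[:,0,:]
# rear edge: topmost dark pixel by column
q=[]
for x in range(250,317):
    y=np.flatnonzero(m[:,x]); q.append((x,y[0]))
q=ray(w,q,12)[:,:2]; loc=(q-N)@D; k=np.polyfit(loc[:,1],loc[:,0],1); print('rear edge x at y=0 (want -60), tilt deg',k[1],np.degrees(k[0]),np.std(np.polyval(k,loc[:,1])-loc[:,0]))
for side,sg in (('L',0),('R',-1)):
    P=[]
    for y in range(225,280):
        x=np.flatnonzero(m[y]); P.append((x[sg]-(0 if sg==0 else -1),y))
    l=(ray(w,P,12)[:,:2]-N)@D; k=np.polyfit(l[:,0],l[:,1],1); print(side,'y at x=0, tilt',k[1],np.degrees(k[0]))
bm=((h[...,0]>100)&(h[...,0]<118)&(h[...,1]>130)).astype(np.uint8)
for a,b in ((215,248),(320,348)):
    y,x=np.nonzero(bm[190:,a:b]); i=y.argmin(); print('lip top',((ray(w,(x[i]+a,y[i]+190),20)[:,:2]-N)@D))
for n,z,box in (('top',24,(165,205,405,450)),('side',24,(130,165,295,330))):
    d=t if n=='top' else cam('side'); im=cv2.imread(f'pics/{n}0.png'); hh=cv2.cvtColor(im,cv2.COLOR_BGR2HSV)
    r0,r1,c0,c1=box; mm=((hh[...,0]>12)&(hh[...,0]<28)&(hh[...,1]>110)).astype(np.uint8); mm[:r0]=0;mm[r1:]=0;mm[:,:c0]=0;mm[:,c1:]=0
    cs,hi=cv2.findContours(mm,cv2.RETR_CCOMP,1)
    o=max(cs,key=cv2.contourArea); (x,y),(wd,ht),_=cv2.fitEllipse(o); print(n,'outer',x,y,wd,ht,ray(d,(x,y),z),cv2.boundingRect(o))
    ins=[cc for cc,e in zip(cs,hi[0]) if e[3]>=0 and len(cc)>4]
    if ins: i=max(ins,key=cv2.contourArea); (x,y),(a,b),_=cv2.fitEllipse(i); print('  bore',x,y,a,b,ray(d,(x,y),24))
    if n=='top':
        u=ray(d,o[:,0,:],12); print('outer r z12', ray(d,(x,y),12))
for qq in ([596.3,-50],):pass
```

```text
rear edge x at y=0 (want -60), tilt deg -60.212270058575825 0.0006323232839286482 0.31306046410410004
L y at x=0, tilt -40.512779497958455 -0.34826532550322764
R y at x=0, tilt 40.1234934583778 -0.016194478274540024
lip top [[-60.56453771 -55.51106668]]
lip top [[-60.80535452  53.48609139]]
top outer 426.959716796875 183.64691162109375 24.428485870361328 26.838459014892578 [[ 587.03118413 -283.41535422   24.        ]] (414, 171, 27, 26)
  bore 426.73492431640625 183.63644409179688 11.494464874267578 13.873188018798828 [[ 587.05684836 -282.92612976   24.        ]]
outer r z12 [[ 589.14550224 -286.94383675   12.        ]]
side outer 311.64508056640625 147.094970703125 18.632450103759766 20.58946418762207 [[ 585.40975818 -273.7909428    24.        ]] (302, 138, 21, 19)
```

The axle reads home and square: rear edge at −60.2 mm, tilt 0.0°, sides at ±40. The spacer sits at about (589.4, −287): top and side rays agree at mid-height. I'll hover, refine with the wrist camera, and grip.

Run:
```python
from h import *
ori=[np.pi,0,r(94.3)]; e=np.array([589.4,-287.])
robot.move_gripper(1.0)
robot.move_ptp([*e,110],ori)
w=cam('wrist'); cv2.imwrite('w6.png',w['img']); hh=cv2.cvtColor(w['img'],cv2.COLOR_BGR2HSV)
px=proj(w,[*e,12])[0]
mm=((hh[...,0]>12)&(hh[...,0]<28)&(hh[...,1]>110)).astype(np.uint8); yy,xx=np.indices(mm.shape); mm[(np.hypot(xx-px[0],yy-px[1])>70)]=0; mm[285:]=0
o=max(cv2.findContours(mm,0,1)[0],key=cv2.contourArea); (x,y),a,_=cv2.fitEllipse(o)
far=ray(w,o[:,0,:],24); c=ray(w,(x,y),12)[0]
print('px',px,(x,y),a,cv2.boundingRect(o),'centre',c,'top far edge y',far[:,1].min(),'->',far[:,1].min()+28,'xmid z24',(far[:,0].min()+far[:,0].max())/2,np.ptp(far[:,0]))
d=c[:2]-e
if np.linalg.norm(d)<8:
    e=np.array([c[0],(c[1]+far[:,1].min()+28)/2]); print('use',e)
    robot.move_linear([*e,60],speed=150)
    print(robot.move_linear([*e,6+OFF],speed=90,f_stop=8),robot.current_tcp_pos())
    robot.move_gripper(0.0); print('w',robot.current_gripper_width()*93,robot.current_contact_force(),robot.current_t())
```

```text
px [279.14508727 200.42252061] (277.6763610839844, 200.0986328125) (63.21039581298828, 65.1056137084961) (246, 167, 64, 67) centre [ 588.08717527 -286.80676992   12.        ] top far edge y -313.11546754891697 -> -285.11546754891697 xmid z24 588.0353580578715 53.973126143628974
use [ 588.08717527 -285.96111874]
False [ 588.63451602 -286.33462529  -31.57818762]
w 55.888422488541174 [ 0.88803494 -0.26049542  0.44403126] 40.3417
```

Run:
```python
from h import *
S=np.array([596.3,-50]); b=6+OFF; ori=[np.pi,0,r(94.3)]
p=robot.current_tcp_pos()
robot.move_linear([*p[:2],b+92],speed=130)
robot.move_linear([*S,b+80],ori,speed=160)
print('w',robot.current_gripper_width()*93,robot.current_contact_force(),robot.current_t())
s=robot.move_linear([*S,b+34],speed=40,f_stop=10); print(s,robot.current_tcp_pos()-[0,0,b],robot.current_contact_force(),robot.current_ft_torque(),robot.current_t())
if not s:
    s=robot.move_linear([*S,b+18.5],speed=25,f_stop=35); print(s,robot.current_tcp_pos()-[0,0,b],robot.current_contact_force(),robot.current_gripper_width()*93,robot.current_t())
```

```text
w 55.881897318037986 [-0.57876299  0.85000766 -3.1927665 ] 42.825
False [596.38083565 -50.10831591  34.09492057] [ 0.43938508 -1.14063058 -4.10030731] [-0.3263151  -0.10858481  0.03622481] 44.125
False [596.60221214 -50.04507415  19.89794182] [-2.77096615 -1.15327303  9.20731707] 55.90597222455939 44.8917
```

Run:
```python
from h import *
S=np.array([596.3,-50])
robot.move_gripper(1.0)
robot.move_linear([*S,52+OFF],speed=120)
robot.move_gripper(0.39); print('w',robot.current_gripper_width()*93)
s=robot.move_linear([*S,40+OFF],speed=20,f_stop=30); print(s,'tip z',robot.current_tcp_pos()[2]-OFF,robot.current_contact_force(),robot.current_t())
robot.move_linear([*S,110],speed=200)
robot.move_ptp([590,25,172],[np.pi,0,np.pi/2])
w=cam('wrist'); import pickle; pickle.dump((w,cam('side')),open('w7.pkl','wb')); print(robot.current_t())
hh=cv2.cvtColor(w['img'],cv2.COLOR_BGR2HSV); mm=((hh[...,0]>12)&(hh[...,0]<28)&(hh[...,1]>110)).astype(np.uint8); mm[290:]=0
o=max(cv2.findContours(mm,0,1)[0],key=cv2.contourArea); (x,y),a,_=cv2.fitEllipse(o); f=ray(w,o[:,0,:],44)
print((x,y),a,cv2.contourArea(o),'centre z32',ray(w,(x,y),32),'x width z44',np.ptp(f[:,0]),'xmid',(f[:,0].min()+f[:,0].max())/2)
g=w['img'].max(2); m=((g<84)&(hh[...,1]<60)).astype(np.uint8); roi=np.zeros_like(m); roi[190:292,240:328]=1; m=cv2.morphologyEx(m&roi,cv2.MORPH_OPEN,np.ones((5,5)))
q=[(c,np.flatnonzero(m[:,c])[0]) for c in range(252,315) if m[:,c].any()]
l=(ray(w,q,12)[:,:2]-N)@D; k=np.polyfit(l[:,1],l[:,0],1); print('rear edge',k[1],np.degrees(k[0]))
```

```text
w 36.36341185195718
True tip z 43.93896669013859 [-1.54898954  0.40510945  6.2292947 ] 47.6
48.85
(285.8180236816406, 262.30145263671875) (53.86215591430664, 56.150691986083984) 2373.0 centre z32 [[595.71213943 -50.80944122  32.        ]] x width z44 54.69801918183509 xmid 595.7005104322636
rear edge -58.96746421433984 0.12428904862667939
```

The press stopped at tip z = 43.9 mm against an expected spacer top of 44, so the seal is home. The two readings of the foot's rear edge differ by about 1 mm, so I'll nudge the foot edge lightly against the stop to be sure.

Run:
```python
from h import *
import pickle
for f in ('w5.pkl','w7.pkl'):
    w=pickle.load(open(f,'rb'))[0]; h=cv2.cvtColor(w['img'],cv2.COLOR_BGR2HSV); bm=((h[...,0]>100)&(h[...,0]<118)&(h[...,1]>130))
    for a,b in ((215,248),(320,348)):
        y,x=np.nonzero(bm[190:,a:b]); i=y.argmin(); print(f,'lip',((ray(w,(x[i]+a,y[i]+190),20)[:,:2]-N)@D).round(1))
robot.move_gripper(0.0)
ori=[np.pi,0,r(94.3)]
robot.move_ptp([*pos(-88),60],ori)
robot.move_linear([*pos(-88),6+OFF],speed=90,f_stop=8)
s=robot.move_linear([*pos(-55),6+OFF],speed=25,f_stop=12); p=robot.current_tcp_pos(); print(s,(p[:2]-N)@D,robot.current_contact_force(),robot.current_t())
```

```text
w5.pkl lip [[-60.6 -55.5]]
w5.pkl lip [[-60.8  53.5]]
w7.pkl lip [[-60.9 -54.4]]
w7.pkl lip [[-60.5  53.5]]
True [-68.99920919  -0.25320426] [0.38137962 2.32566495 1.16326329] 52.125
```

Run:
```python
from h import *
s=robot.move_linear([*pos(-60),6+OFF],speed=15,f_stop=18); p=robot.current_tcp_pos(); print(s,(p[:2]-N)@D,robot.current_contact_force())
robot.move_linear([*pos(-92),6+OFF],speed=100); robot.move_linear([*pos(-92),150],speed=200)
robot.move_ptp([590,25,172],[np.pi,0,np.pi/2]); w=cam('wrist'); print(robot.current_t())
hh=cv2.cvtColor(w['img'],cv2.COLOR_BGR2HSV); g=w['img'].max(2); m=((g<84)&(hh[...,1]<60)).astype(np.uint8); roi=np.zeros_like(m); roi[190:292,240:328]=1; m=cv2.morphologyEx(m&roi,cv2.MORPH_OPEN,np.ones((5,5)))
q=[(c,np.flatnonzero(m[:,c])[0]) for c in range(252,315) if m[:,c].any()]
l=(ray(w,q,12)[:,:2]-N)@D; k=np.polyfit(l[:,1],l[:,0],1); print('rear edge',k[1],np.degrees(k[0]))
t=cam('top'); hh=cv2.cvtColor(t['img'],cv2.COLOR_BGR2HSV); red=((hh[...,0]<6)|(hh[...,0]>174))&(hh[...,1]>150); ys,xs=np.nonzero(red[235:290,405:450]); print('hub',xs.mean()+405,ys.mean()+235)
a=cv2.imread('pics/top0.png'); print('socket diff',cv2.absdiff(a,t['img'])[225:255,110:140].mean())
```

```text
True [-69.28381883  -0.85184194] [-0.37971407  1.7371994   1.38260268]
54.2583
rear edge -55.93372628693821 4.089989030736477
hub 427.13235294117646 261.79411764705884
socket diff 19.067037037037036
```

Run:
```python
from h import *
import pickle
robot.move_gripper(1.0)
w=cam('wrist'); t=cam('top'); pickle.dump((w,t),open('w8.pkl','wb'))
for n in ('w5','w7','w8'):
    w=pickle.load(open(n+'.pkl','rb'))[0]; im=w['img']; h=cv2.cvtColor(im,cv2.COLOR_BGR2HSV); g=cv2.cvtColor(im,cv2.COLOR_BGR2GRAY).astype(float)
    # rear edge: strongest bright-to-dark step by column
    q=[]
    for c in range(252,314,3):
        dd=g[192:215,c+0]; s=dd[2:]-dd[:-2]; q.append((c,192+1.5+s.argmin()))
    l=(ray(w,q,12)[:,:2]-N)@D; k=np.polyfit(l[:,1],l[:,0],1)
    print(n,[int(v[1]) for v in q],'rear',k[1].round(2),np.degrees(k[0]).round(2), 'cols gray',g[196:212:3,280].astype(int))
    sc=((h[...,2]>135)&(h[...,1]<30)).astype(np.uint8); sc[:205]=0; sc[250:]=0; sc[:,:240]=0; sc[:,325:]=0
    cs=[cv2.minEnclosingCircle(x) for x in cv2.findContours(sc,0,1)[0] if 40<cv2.contourArea(x)<200]
    for (x,y),_ in cs: print('  screw',((ray(w,(x,y),12)[:,:2]-N)@D).round(1))
a=cv2.imread('pics/top0.png')
for im in (a,t['img']):
    v=im.max(2)[225:258,108:142]; ys,xs=np.nonzero(v<55); print('socket',xs.mean()+108,ys.mean()+225,len(xs))
print(robot.current_t())
```

```text
w5 [202, 202, 202, 202, 201, 201, 201, 201, 200, 200, 200, 200, 200, 199, 199, 199, 199, 199, 198, 198, 198] rear -60.41 0.16 cols gray [125 135  56  71  71  70]
  screw [[-43.4 -28.4]]
  screw [[-43.3  27.7]]
w7 [203, 203, 202, 202, 202, 201, 201, 201, 201, 201, 201, 200, 200, 200, 200, 199, 199, 199, 199, 199, 199] rear -60.41 0.12 cols gray [135 144  58  76  76  76]
  screw [[-43.3 -28.9]]
  screw [[-43.5  27.3]]
w8 [202, 202, 202, 201, 201, 201, 201, 200, 200, 200, 200, 200, 199, 199, 199, 199, 198, 198, 198, 198, 198] rear -60.35 -0.02 cols gray [121 130  56  69  68  68]
  screw [[-43.3  27.4]]
socket 126.27338129496403 242.23021582733813 139
socket 125.72222222222223 241.85555555555555 90
55.8833
```

The rear edge reads the same in all three pictures (−60.4 mm, tilt within 0.2°), so the axle has been home and square since it was inserted. The hub ring and socket are where they started, and the robot is touching nothing.

```bash
python3 -c "
from bench import robot
print(robot.hand_in(),robot.current_t())"
```

```text
the job is handed in; nothing more can be done
the job is handed in; nothing more can be done
```

The job is handed in at about 56 s: the axle is square in the blue nest against the stop, and the spacer on the shaft has driven the seal home (its top measured 43.9 mm, expected 44); two early grips missed because the fingers end 38 mm short of the reported TCP, and one of those nudged the axle on the bench.

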